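# Set the red tumbler in its copper holder

## Robot

A 6-joint arm with a two-finger parallel gripper is mounted at the origin on the work surface. World frame = base frame: x ahead of the robot, y to its left, z up, the work surface at z = 0. Lengths are in m, angles in rad, forces in N, time in s.
With the tool pointing down it reaches from about 0.35 to 0.775 m from the base axis. Payload 5.5 kg.
Tool frame: the origin (TCP) lies on the centre line of the jaws, within the pads' length; the fingertips stand 17 mm ahead of it and the grasp point (between the pads) lies 2 mm behind it; z points along the fingers, y is the direction in which the jaws open and shut (so a half turn about z gives the same grasp; the last joint's range is limited). The gripper opens to 85 mm and grips with 20 to 120 N. Pads are 22 mm wide; open, the fingers measure 114 mm over their backs; the gripper's body (76 mm by 85 mm) begins 54 mm behind the grasp point. The pads swing forward as they close: fully open they stand 13 mm farther back than shut.
Start: joints at [0.978, 0.313, 0.046, 1.304, 0, 1.431], TCP at [0.252, 0.517, 0.248] pointing down, gripper open.
Joint ranges: [-2.76, 2.76], [-0.86, 1.69], [-1.03, 1.26], [-2.2, 2.34], [-1.47, 1.5], [-3.14, 3.14]. Speed limits (rad/s): [2.57, 2.57, 3.14, 3.14, 3.14, 3.14].

## Interface

Orientations are given as a unit quaternion [w, x, y, z].
In Python, from workcell import env gives the robot as it stands.
- The arm moves only by the tool servo_tool, never from a script. Its argument "increments" is a list of rows, each an object of numbers: "claw": the closure, from 0 (fully open) to 1 (shut); "x", "y", "z": the shift along the world's x, y, z in units of 25 mm (1.0 is 25 mm); "ax", "ay", "az": the turn, a rotation vector about the world's x, y, z in units of 8 degrees (1.0 is 8 degrees). A call has 1 to 5 rows; each row shifts and turns the commanded pose from where the row before left it; what a row does not reach is not made up. A row lasts 1/10 s, in which the tool goes at most 50 mm and 8.59 degrees, less where a joint would pass 70% of its speed; a pose out of reach is approached as far as the arm can. A call is refused whole if a number of a shift passes 1 or a number of a turn 1, either way. A call with a gripper value outside its range is refused whole. The fingers move at their own pace and stop on an object; "newtons" is the grip in N (left out, the last holds). Time passes only in rows, so rows that do not move let the fingers close. It gives the time, the measured TCP pose, the force and the opening at its end, in the units of the state.
- env.get_state(): the state, without advancing time (a new reading comes with each control period).
- env.read_camera(name): name is "scene" or "top"; returns the picture (400x640x3 uint8, red, green, blue); there is no depth.
- env.calibration(name): a dict with "K" (3x3 intrinsics, pixels), "distortion" ([k1, k2, p1, p2, k3] as OpenCV has them; the pictures are not rectified), "world_to_cam" (4x4, takes a point from world to camera coordinates). Camera axes: x right, y down, z forward; pixel columns grow to the right and rows downward; lengths in m; the calibration is good to about 2 mm. A picture is of the moment at which its call begins. calibration takes no time and is no camera call.
- env.hand_in(): hands the job in, once; it reports no verdict.
The state is a dict: "clock": time; "joint_pos": joint angles; "qvel": joint speeds; "tau": joint torques, N m; "tcp_pos": TCP position; "orientation": TCP orientation; "wrist_force": force on the tool from outside, world axes, zero at the start; "ft_torque": the same for the moment, N m; "finger_gap": finger opening in m.
Only numpy, scipy, OpenCV 4.12 (cv2) and the standard library are available. Lean on these libraries where they do the work, as an engineer would, in place of code of your own. Each camera call takes 0.05 s, during which the arm holds its last target.

## Task

Get a serving ready at the pass: set the red tumbler upright in the copper holder. Keep hold of it while you lower it until it just sits, then let go; do not drop it in or push it down so that it wedges tight. Leave the holder standing where it is, and leave the yellow tumbler and the black holder alone.

Things in the scene. Friction and masses are not known exactly. Their poses are not given: they have to be found in the camera images.
- red_tumbler: Red tumbler of hard plastic, open at the top, a plain cone: 120 mm tall, 64 mm wide at the rim, 38 mm wide at the base, wall 2.5 mm, about 60 to 125 g. It stands upright; origin at the centre of its underside, z up towards its mouth, round about z. Resting lightly in the copper holder its underside is about 25 mm above the holder's underside and its rim about 65 mm above the holder's rim; pushing it deeper wedges it.
- copper_holder: Copper-coloured weighted cup holder: an open cone-shaped cup 80 mm tall, mouth 51 mm wide inside and 59 mm outside, the inside narrowing downwards with the same taper as the tumblers, on a round foot 76 mm wide and 6 mm high; about 0.5 kg, stands upright and loose on the counter. Origin at the centre of its underside, z up, round about z.
- yellow_tumbler: Bystander: yellow tumbler of hard plastic, open at the top, a plain cone: 120 mm tall, 64 mm wide at the rim, 38 mm wide at the base, wall 2.5 mm, about 60 to 125 g. It stands upright; origin at the centre of its underside, z up towards its mouth, round about z.
- black_holder: Bystander: black weighted cup holder: an open cone-shaped cup 80 mm tall, mouth 51 mm wide inside and 59 mm outside, the inside narrowing downwards with the same taper as the tumblers, on a round foot 76 mm wide and 6 mm high; about 0.5 kg, stands upright and loose on the counter. Origin at the centre of its underside, z up, round about z.
Mind the look-alikes: they are no part of the job. Leave any blue or purple look-alike of the red_tumbler alone.

How it is judged:
On the way:
1. the red tumbler, still held, has been lowered upright into the copper holder to within about 15 mm of its seat (z of red_tumbler in the frame of copper_holder between 0.01 and 0.04 m and horizontal distance between red_tumbler and copper_holder below 0.012 m and contact force between the fingers and red_tumbler above 0.5 N), for 0.1 s.
At the end, for the whole second after the job is handed in: The red tumbler rests, released and still, in the copper holder: its underside 13 to 37 mm above the holder's underside, within 10 mm of its centre, upright within 10 degrees, the holder standing upright (within 6 degrees) on the counter (z of red_tumbler in the frame of copper_holder between 0.013 and 0.037 m and horizontal distance between red_tumbler and copper_holder below 0.01 m and angle between red_tumbler's own z axis and vertical below 0.17 rad and angle between copper_holder's own z axis and vertical below 0.1 rad and linear speed of red_tumbler below 0.02 m/s and height (world z) of copper_holder below 0.01 m); the robot touches nothing.
It fails at once if the red tumbler is pushed or dropped into the copper holder so hard that their walls squeeze each other with more than 60 N in all (a push of some 12 to 15 N) (contact force between red_tumbler and copper_holder above 60 N).
It fails at once if the copper holder is shifted by more than 40 mm (distance of copper_holder from where it was at the start of the episode above 0.04 m).
It fails at once if the yellow tumbler or the black holder is moved by more than 30 mm (distance of any of yellow_tumbler, black_holder from where it was at the start of the episode above 0.03 m).
It also fails if it takes over 48 s, if anything falls off the work surface, if the arm or the gripper's body presses on something with over 40 N, if the wrist force passes 120 N, or if a joint passes its speed limit or range.

## Working session

There is one attempt and no reset: what is moved stays moved. The work goes in short steps, Python scripts to look and compute and a tool call to move; the robot and the scene stay as the last step left them, time stands still between calls to the robot, and variables do not carry over. Pictures are saved under pics/ and viewed, and the job is handed in when it is done.

Besides the shell and the picture viewer there is one more tool, called after "Request:" as name(argument=value, ...), one argument or row to a line, values as JSON. servo_tool: Moves the arm, as the interface text tells. Its arguments: {"type":"object","properties":{"increments":{"type":"array"},"newtons":{"type":"number"}},"required":["increments"]}

```bash
mkdir -p pics
python3 - <<'E'
from workcell import env
import cv2,numpy as np
for n in("scene","top"):
    im=env.read_camera(n); cv2.imwrite(f"pics/{n}0.png",im[:,:,::-1])
    c=env.calibration(n); print(n,c["K"],c["distortion"]); print(np.round(c["world_to_cam"],4))
print(env.get_state())
E
```

```text
scene [[516.91771101   0.         318.91280215]
 [  0.         516.91771101 196.18541184]
 [  0.           0.           1.        ]] [0.01369624 0.         0.         0.         0.        ]
[[ 0.7719  0.6356  0.0145 -0.3543]
 [ 0.5386 -0.6416 -0.5462 -0.2468]
 [-0.3378  0.4294 -0.8375  1.4965]
 [ 0.      0.      0.      1.    ]]
top [[423.29177832   0.         325.68672379]
 [  0.         423.29177832 204.7939886 ]
 [  0.           0.           1.        ]] [-0.08181886  0.          0.          0.          0.        ]
[[-0.0274 -0.9994  0.0201 -0.0432]
 [-0.9881  0.0241 -0.1522  0.4824]
 [ 0.1516 -0.024  -0.9882  1.044 ]
 [ 0.      0.      0.      1.    ]]
{'clock': 0.1, 'joint_pos': array([9.78418763e-01, 3.13973090e-01, 4.51125682e-02, 1.30357701e+00,
       3.95127972e-05, 1.43116198e+00]), 'qvel': array([-0.00015619, -0.00214987,  0.00190397, -0.00014382,  0.00033131,
        0.00089135]), 'tau': array([ 2.50285942e-03, -4.81725633e+01,  2.99244690e+01,  1.26990557e-02,
       -1.57292511e-04,  6.60315408e-06]), 'tcp_pos': array([0.25131182, 0.51672088, 0.24747898]), 'orientation': array([-3.12131264e-04,  2.24443127e-01,  9.74486844e-01, -7.59176065e-04]), 'wrist_force': array([ 0.06314901,  0.27416168, -0.10169342]), 'ft_torque': array([-0.05089926,  0.00387774, -0.01359647]), 'finger_gap': 0.0855098593006561}
```

View pics/scene0.png

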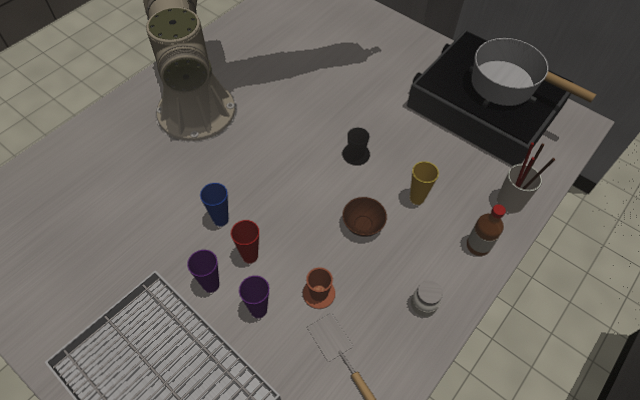

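View pics/top0.png

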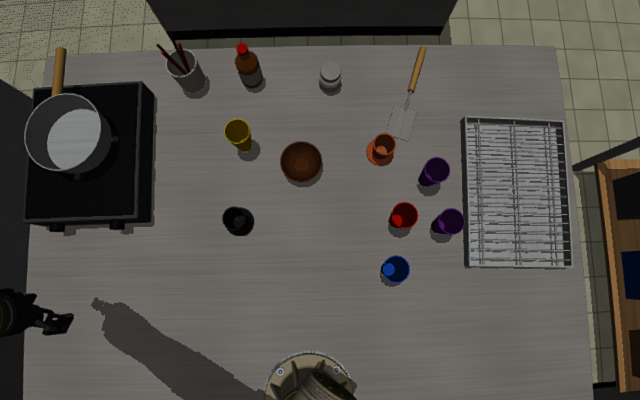

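Red candidates in the top image: the red tumbler at (404,215), purple ones at (435,171) and (449,222), blue at (396,269). Only the first is red. The copper holder is at (381,148); the brown bowl at (301,162) is not a holder. I'll confirm with a crop and measure.

```bash
cat > h.py <<'E'
import cv2,numpy as np
from workcell import env
def ray(n,uv):
    c=env.calibration(n);K=np.array(c["K"]);T=np.array(c["world_to_cam"])
    p=cv2.undistortPoints(np.array([[uv]],float),K,np.array(c["distortion"]))[0,0]
    R=T[:3,:3];o=-R.T@T[:3,3];return o,R.T@np.array([p[0],p[1],1])
def onz(n,uv,z):
    o,d=ray(n,uv);return o+d*(z-o[2])/d[2]
def proj(n,P):
    c=env.calibration(n);T=np.array(c["world_to_cam"]);r,_=cv2.Rodrigues(T[:3,:3])
    return cv2.projectPoints(np.array(P,float).reshape(-1,1,3),r,T[:3,3],np.array(c["K"]),np.array(c["distortion"]))[0][:,0]
HUE={'red':(-4,5),'copper':(6,13),'purple':(130,160),'blue':(108,125),'yellow':(20,30)}
def mask(im,col,roi,smin=110,vmin=40):
    h=cv2.cvtColor(im,cv2.COLOR_RGB2HSV).astype(int);H=(h[...,0]+20)%180-20
    a,b=HUE[col];m=((H>=a)&(H<=b)&(h[...,1]>smin)&(h[...,2]>vmin)).astype(np.uint8)
    k=np.zeros_like(m);x0,y0,x1,y1=roi;k[y0:y1,x0:x1]=m[y0:y1,x0:x1]
    n,l,s,c=cv2.connectedComponentsWithStats(k);i=1+np.argmax(s[1:,4]);return (l==i).astype(np.uint8)
E
python3 - <<'E'
from h import *
S=cv2.imread("pics/scene0.png")[:,:,::-1];T=cv2.imread("pics/top0.png")[:,:,::-1]
for n in("scene","top"): print(n,ray(n,(320,200))[0])
out=[]
for n,im,col,roi,b in [("scene",S,'red',(225,210,270,270),1),("top",T,'red',(380,190,425,240),1),("scene",S,'copper',(295,260,345,315),1),("top",T,'copper',(360,125,405,172),1)]:
    m=mask(im,col,roi);print(n,col,m.sum(),cv2.boundingRect(m))
    x0,y0,x1,y1=roi;c=im[y0:y1,x0:x1,::-1].copy();cn,_=cv2.findContours(m[y0:y1,x0:x1],0,1)
    c2=cv2.resize(c,(380,290),interpolation=cv2.INTER_NEAREST)
    s=np.array([380/(x1-x0),290/(y1-y0)])
    for k in cn: cv2.polylines(c2,[((k[:,0]+.5)*s).astype(np.int32)],True,(0,255,0),1)
    out.append(c2)
cv2.imwrite("pics/crop.png",np.vstack([np.hstack(out[:2]),np.hstack(out[2:])]))
E
```

```text
scene [ 0.91197017 -0.57580728  1.12373577]
top [ 0.31723677 -0.02975219  1.10593945]
scene red 889 (231, 220, 28, 43)
top red 244 (391, 202, 27, 27)
scene copper 968 (303, 268, 32, 41)
top copper 461 (366, 133, 30, 33)
```

View pics/crop.png

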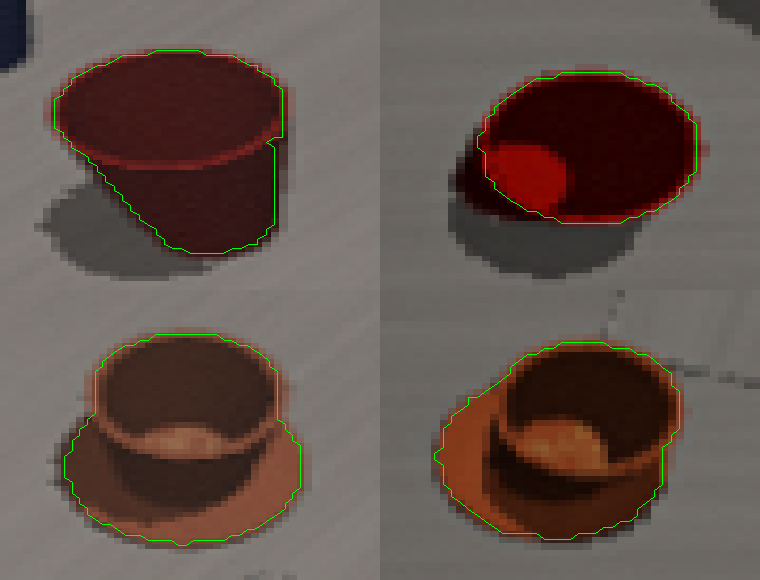

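The crops confirm the red tumbler (rim centre ≈ scene (244.9,232.3), top (405.0,215.0)). They also confirm the copper holder (rim centre ≈ scene (319.7,279.2), top (384.9,144.1)), with its foot visible in both views. Next: positions and neighbours.

Run:
```python
from h import *
def tri(a,b):
    A=[];B=[]
    for n,uv in(("scene",a),("top",b)):
        o,d=ray(n,uv);d/=np.linalg.norm(d);M=np.eye(3)-np.outer(d,d);A.append(M);B.append(M@o)
    return np.linalg.lstsq(np.vstack(A),np.hstack(B),rcond=None)[0]
for nm,a,b,z in [("red",(244.9,232.3),(405,215),.12),("cop",(319.7,279.2),(384.9,144.1),.08)]:
    p=[onz("scene",a,z),onz("top",b,z)];print(nm,np.round(p,4),"tri",np.round(tri(a,b),4))
    c=(p[0]+p[1])/2
    t=np.linspace(0,2*np.pi,72)
    for n in("scene","top"):
        for R,zz in ([(.032,.12),(.019,0)] if nm=="red" else [(.0295,.08),(.038,.006)]):
            q=proj(n,np.c_[c[0]+R*np.cos(t),c[1]+R*np.sin(t),0*t+zz]);print(n,zz,q.min(0).round(1),q.max(0).round(1))
for nm,uv,z in [("pur1",(437,170),.12),("pur2",(451,221),.12),("blue",(397,268),.12),("yel",(237,132),.12),("bowl",(301,161),.05),("spat",(402,123),.0),("rack",(462,120),.03)]:
    print(nm,onz("top",uv,z).round(3))
```

```text
red [[ 0.4423 -0.24    0.12  ]
 [ 0.4395 -0.2405  0.12  ]] tri [ 0.4405 -0.2401  0.1179]
scene 0.12 [229.8 219.6] [258.9 244.9]
scene 0 [241.7 249.3] [257.6 263.5]
top 0.12 [391.4 201.1] [418.2 227.9]
top 0 [388.4 213.2] [402.7 227.5]
cop [[ 0.6297 -0.2065  0.08  ]
 [ 0.6259 -0.2084  0.08  ]] tri [ 0.6279 -0.2073  0.0781]
scene 0.08 [305.2 266.7] [332.3 291.7]
scene 0.006 [301.8 277. ] [334.8 308.1]
top 0.08 [372.9 132.2] [396.1 154.7]
top 0.006 [366.2 137.9] [394.2 165.2]
pur1 [ 0.547 -0.325  0.12 ]
pur2 [ 0.422 -0.35   0.12 ]
blue [ 0.316 -0.215  0.12 ]
yel [0.652 0.156 0.12 ]
bowl [0.594 0.005 0.05 ]
spat [ 0.709 -0.273  0.   ]
rack [ 0.705 -0.431  0.03 ]
```

Red tumbler ≈ (0.4405, -0.2405), rim at z 0.118 (expected 0.12). Copper holder ≈ (0.628, -0.2075), rim at 0.078 (expected 0.08). Both are consistent and within reach, so I'm moving above red.

Request:
servo_tool(
  increments=[
    {"x":0.6,"y":-1,"az":-0.8,"claw":0},
    {"x":0.6,"y":-1,"az":-0.8,"claw":0},
    {"x":0.6,"y":-1,"az":-0.8,"claw":0},
    {"x":0.6,"y":-1,"az":-0.8,"claw":0},
    {"x":0.6,"y":-1,"az":-0.8,"claw":0},
  ],
)

```text
schema error: expected keys claw, x, y, z, ax, ay, az
```

Request:
servo_tool(
  increments=[
    {"x":0.6,"y":-1,"claw":0},
    {"x":0.6,"y":-1,"claw":0},
    {"x":0.6,"y":-1,"claw":0},
    {"x":0.6,"y":-1,"claw":0},
    {"x":0.6,"y":-1,"claw":0},
  ],
)

```text
schema error: expected keys claw, x, y, z, ax, ay, az
```

Request:
servo_tool(
  increments=[
    {"y":-1,"claw":0},
    {"y":-1,"claw":0},
    {"y":-1,"claw":0},
    {"y":-1,"claw":0},
    {"y":-1,"claw":0},
  ],
)

```text
schema error: expected keys claw, x, y, z, ax, ay, az
```

Request:
servo_tool(
  increments=[
    {"y":-1,"claw":0},
    {"y":-1,"claw":0},
    {"y":-1,"claw":0},
    {"y":-1,"claw":0},
    {"y":-1,"claw":0},
  ],
)

```text
schema error: expected keys claw, x, y, z, ax, ay, az
```

All keys are needed in every row.

Request:
servo_tool(
  increments=[
    {"x":0.6,"y":-1,"z":0,"ax":0,"ay":0,"az":-0.8,"claw":0},
    {"x":0.6,"y":-1,"z":0,"ax":0,"ay":0,"az":-0.8,"claw":0},
    {"x":0.6,"y":-1,"z":0,"ax":0,"ay":0,"az":-0.8,"claw":0},
    {"x":0.6,"y":-1,"z":0,"ax":0,"ay":0,"az":-0.8,"claw":0},
    {"x":0.6,"y":-1,"z":0,"ax":0,"ay":0,"az":-0.8,"claw":0},
  ],
)

```text
clock: 0.6
tcp_pos: [0.3268, 0.3909, 0.2479]
orientation: [-0.0, 0.486, 0.874, -0.0]
wrist_force: [-0.3, 0.4, -0.1]
finger_gap: 0.0851
```

Request:
servo_tool(
  increments=[
    {"x":0.6,"y":-1,"z":0,"ax":0,"ay":0,"az":0,"claw":0},
    {"x":0.6,"y":-1,"z":0,"ax":0,"ay":0,"az":0,"claw":0},
    {"x":0.6,"y":-1,"z":0,"ax":0,"ay":0,"az":0,"claw":0},
    {"x":0.6,"y":-1,"z":0,"ax":0,"ay":0,"az":0,"claw":0},
    {"x":0.6,"y":-1,"z":0,"ax":0,"ay":0,"az":0,"claw":0},
  ],
)

```text
clock: 1.1
tcp_pos: [0.4018, 0.2659, 0.248]
orientation: [-0.0, 0.484, 0.875, -0.0]
wrist_force: [1.2, 0.3, -0.7]
finger_gap: 0.0855
```

Request:
servo_tool(
  increments=[
    {"x":0.3,"y":-1,"z":0,"ax":0,"ay":0,"az":0,"claw":0},
    {"x":0.3,"y":-1,"z":0,"ax":0,"ay":0,"az":0,"claw":0},
    {"x":0.3,"y":-1,"z":0,"ax":0,"ay":0,"az":0,"claw":0},
    {"x":0.3,"y":-1,"z":0,"ax":0,"ay":0,"az":0,"claw":0},
    {"x":0.3,"y":-1,"z":0,"ax":0,"ay":0,"az":0,"claw":0},
  ],
)

```text
clock: 1.6
tcp_pos: [0.439, 0.141, 0.248]
orientation: [-0.0, 0.484, 0.875, -0.0]
wrist_force: [0.4, -0.3, -0.0]
finger_gap: 0.085
```

Request:
servo_tool(
  increments=[
    {"x":0,"y":-1,"z":0,"ax":0,"ay":0,"az":0,"claw":0},
    {"x":0,"y":-1,"z":0,"ax":0,"ay":0,"az":0,"claw":0},
    {"x":0,"y":-1,"z":0,"ax":0,"ay":0,"az":0,"claw":0},
    {"x":0,"y":-1,"z":0,"ax":0,"ay":0,"az":0,"claw":0},
    {"x":0,"y":-1,"z":0,"ax":0,"ay":0,"az":0,"claw":0},
  ],
)

```text
clock: 2.1
tcp_pos: [0.4387, 0.0161, 0.248]
orientation: [-0.0, 0.484, 0.875, -0.0]
wrist_force: [0.6, -0.2, -0.0]
finger_gap: 0.0855
```

Request:
servo_tool(
  increments=[
    {"x":0,"y":-1,"z":0,"ax":0,"ay":0,"az":0,"claw":0},
    {"x":0,"y":-1,"z":0,"ax":0,"ay":0,"az":0,"claw":0},
    {"x":0,"y":-1,"z":0,"ax":0,"ay":0,"az":0,"claw":0},
    {"x":0,"y":-1,"z":0,"ax":0,"ay":0,"az":0,"claw":0},
    {"x":0,"y":-1,"z":0,"ax":0,"ay":0,"az":0,"claw":0},
  ],
)

```text
clock: 2.6
tcp_pos: [0.4387, -0.1088, 0.248]
orientation: [-0.0, 0.484, 0.875, 0.0]
wrist_force: [-0.2, -0.3, 0.3]
finger_gap: 0.0855
```

Request:
servo_tool(
  increments=[
    {"x":0,"y":-1,"z":0,"ax":0,"ay":0,"az":0,"claw":0},
    {"x":0,"y":-1,"z":0,"ax":0,"ay":0,"az":0,"claw":0},
    {"x":0,"y":-1,"z":0,"ax":0,"ay":0,"az":0,"claw":0},
    {"x":0,"y":-1,"z":0,"ax":0,"ay":0,"az":0,"claw":0},
    {"x":0,"y":-1,"z":0,"ax":0,"ay":0,"az":0,"claw":0},
  ],
)

```text
clock: 3.1
tcp_pos: [0.4387, -0.2338, 0.2479]
orientation: [-0.0, 0.484, 0.875, 0.0]
wrist_force: [0.6, -0.5, 0.3]
finger_gap: 0.0852
```

Request:
servo_tool(
  increments=[
    {"x":0.08,"y":-0.26,"z":-0.8,"ax":0,"ay":0,"az":0,"claw":0},
    {"x":0,"y":0,"z":-0.8,"ax":0,"ay":0,"az":0,"claw":0},
    {"x":0,"y":0,"z":0,"ax":0,"ay":0,"az":0,"claw":0},
  ],
)

```text
clock: 3.4
tcp_pos: [0.4393, -0.2386, 0.2054]
orientation: [-0.003, 0.485, 0.875, 0.0]
wrist_force: [-0.9, 0.3, 0.1]
finger_gap: 0.0855
```

Run:
```python
from h import *
for n,(x0,y0,x1,y1) in (("scene",(180,150,280,290)),("top",(340,150,480,290))):
    im=env.read_camera(n)[:,:,::-1];cv2.imwrite(f"pics/{n}1.png",im)
    cv2.imwrite(f"pics/{n}1c.png",cv2.resize(im[y0:y1,x0:x1],None,fx=4,fy=4))
a,b=cv2.imread("pics/scene1c.png"),cv2.imread("pics/top1c.png")
cv2.imwrite("pics/c1.png",cv2.resize(np.hstack([a,b]),None,fx=.8,fy=.8))
print(env.get_state()["tcp_pos"])
```

```text
[ 0.44066157 -0.23905016  0.20813131]
```

View pics/c1.png

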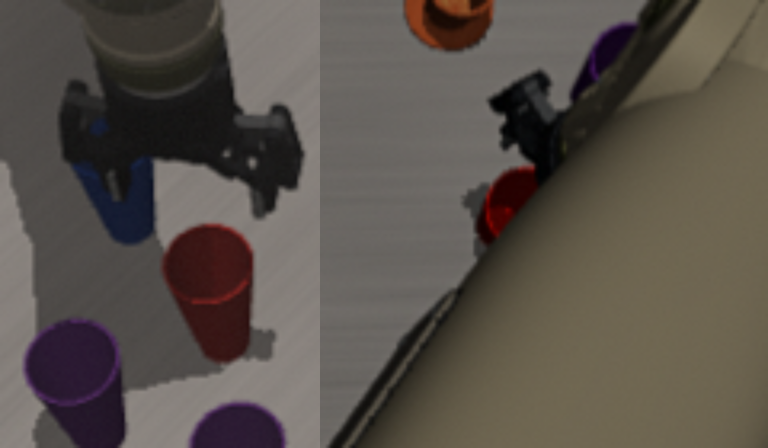

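The view shows the gripper, open, above and clear of the red tumbler (scene ≈ (232,233)). Going down.

Request:
servo_tool(
  increments=[
    {"x":0,"y":-0.06,"z":-0.8,"ax":0,"ay":0,"az":0,"claw":0},
    {"x":0,"y":0,"z":-0.7,"ax":0,"ay":0,"az":0,"claw":0},
    {"x":0,"y":0,"z":-0.7,"ax":0,"ay":0,"az":0,"claw":0},
    {"x":0,"y":0,"z":-0.7,"ax":0,"ay":0,"az":0,"claw":0},
    {"x":0,"y":0,"z":-0.6,"ax":0,"ay":0,"az":0,"claw":0},
  ],
)

```text
clock: 4.0
tcp_pos: [0.4418, -0.241, 0.1214]
orientation: [0.001, 0.484, 0.875, -0.0]
wrist_force: [0.5, 1.2, -1.4]
finger_gap: 0.0854
```

Request:
servo_tool(
  increments=[
    {"x":0,"y":0,"z":-0.6,"ax":0,"ay":0,"az":0,"claw":0},
    {"x":0,"y":0,"z":-0.45,"ax":0,"ay":0,"az":0,"claw":0},
    {"x":0,"y":0,"z":0,"ax":0,"ay":0,"az":0,"claw":0},
    {"x":0,"y":0,"z":0,"ax":0,"ay":0,"az":0,"claw":0},
  ],
)

```text
clock: 4.4
tcp_pos: [0.4415, -0.241, 0.0953]
orientation: [0.0, 0.484, 0.875, -0.0]
wrist_force: [1.0, 0.6, -0.1]
finger_gap: 0.0856
```

Request:
servo_tool(
  increments=[
    {"x":0,"y":0,"z":0,"ax":0,"ay":0,"az":0,"claw":0.5},
    {"x":0,"y":0,"z":0,"ax":0,"ay":0,"az":0,"claw":0.5},
    {"x":0,"y":0,"z":0,"ax":0,"ay":0,"az":0,"claw":0.5},
    {"x":0,"y":0,"z":0,"ax":0,"ay":0,"az":0,"claw":0.5},
    {"x":0,"y":0,"z":0,"ax":0,"ay":0,"az":0,"claw":0.5},
  ],
  newtons=25,
)

```text
clock: 4.9
tcp_pos: [0.4419, -0.2416, 0.0958]
orientation: [0.001, 0.484, 0.875, -0.0]
wrist_force: [-0.5, 0.3, 5.4]
finger_gap: 0.0619
```

Request:
servo_tool(
  increments=[
    {"x":0,"y":0,"z":0,"ax":0,"ay":0,"az":0,"claw":0.6},
    {"x":0,"y":0,"z":0,"ax":0,"ay":0,"az":0,"claw":0.6},
    {"x":0,"y":0,"z":0,"ax":0,"ay":0,"az":0,"claw":0.6},
  ],
)

```text
clock: 5.2
tcp_pos: [0.4419, -0.2416, 0.0958]
orientation: [0.001, 0.484, 0.875, -0.0]
wrist_force: [-0.5, 0.4, 6.8]
finger_gap: 0.062
```

Request:
servo_tool(
  increments=[
    {"x":0,"y":0,"z":0.2,"ax":0,"ay":0,"az":0,"claw":0.6},
    {"x":0,"y":0,"z":0.3,"ax":0,"ay":0,"az":0,"claw":0.6},
    {"x":0,"y":0,"z":0.5,"ax":0,"ay":0,"az":0,"claw":0.6},
    {"x":0,"y":0,"z":0.7,"ax":0,"ay":0,"az":0,"claw":0.6},
    {"x":0,"y":0,"z":0.7,"ax":0,"ay":0,"az":0,"claw":0.6},
  ],
)

```text
clock: 5.7
tcp_pos: [0.4407, -0.2406, 0.1553]
orientation: [-0.0, 0.484, 0.875, 0.0]
wrist_force: [0.2, -0.2, -1.0]
finger_gap: 0.0623
```

Gap 62 mm and about 1 N load: the tumbler is held. Raising it and carrying it over the holder.

Request:
servo_tool(
  increments=[
    {"x":0,"y":0,"z":0.9,"ax":0,"ay":0,"az":0,"claw":0.6},
    {"x":0,"y":0,"z":0.9,"ax":0,"ay":0,"az":0,"claw":0.6},
    {"x":0.3,"y":0.1,"z":0.8,"ax":0,"ay":0,"az":0,"claw":0.6},
    {"x":0.6,"y":0.1,"z":0.5,"ax":0,"ay":0,"az":0,"claw":0.6},
    {"x":0.8,"y":0.1,"z":0.3,"ax":0,"ay":0,"az":0,"claw":0.6},
  ],
)

```text
clock: 6.2
tcp_pos: [0.4838, -0.2335, 0.2416]
orientation: [0.001, 0.485, 0.875, -0.0]
wrist_force: [0.1, 0.1, -1.5]
finger_gap: 0.062
```

Request:
servo_tool(
  increments=[
    {"x":0.9,"y":0.2,"z":0,"ax":0,"ay":0,"az":0,"claw":0.6},
    {"x":0.9,"y":0.2,"z":0,"ax":0,"ay":0,"az":0,"claw":0.6},
    {"x":0.9,"y":0.2,"z":0,"ax":0,"ay":0,"az":0,"claw":0.6},
    {"x":0.9,"y":0.2,"z":0,"ax":0,"ay":0,"az":0,"claw":0.6},
    {"x":0.8,"y":0.1,"z":0,"ax":0,"ay":0,"az":0,"claw":0.6},
  ],
)

```text
clock: 6.7
tcp_pos: [0.5944, -0.2103, 0.2397]
orientation: [-0.0, 0.484, 0.875, 0.0]
wrist_force: [0.0, -0.3, -1.3]
finger_gap: 0.0622
```

Request:
servo_tool(
  increments=[
    {"x":0.7,"y":0.1,"z":-0.4,"ax":0,"ay":0,"az":0,"claw":0.6},
    {"x":0.4,"y":0,"z":-0.6,"ax":0,"ay":0,"az":0,"claw":0.6},
    {"x":0.2,"y":0,"z":-0.5,"ax":0,"ay":0,"az":0,"claw":0.6},
    {"x":0.1,"y":0,"z":0,"ax":0,"ay":0,"az":0,"claw":0.6},
    {"x":0,"y":0,"z":0,"ax":0,"ay":0,"az":0,"claw":0.6},
  ],
)

```text
clock: 7.2
tcp_pos: [0.6278, -0.2084, 0.2013]
orientation: [-0.001, 0.485, 0.875, -0.0]
wrist_force: [0.1, 0.2, -0.7]
finger_gap: 0.0621
```

Run:
```python
from h import *
for n,(x0,y0,x1,y1) in (("scene",(250,170,370,330)),("top",(330,80,450,240))):
    im=env.read_camera(n)[:,:,::-1];cv2.imwrite(f"pics/{n}2.png",im)
    cv2.imwrite(f"pics/{n}2c.png",cv2.resize(im[y0:y1,x0:x1],None,fx=3.3,fy=3.3,interpolation=cv2.INTER_NEAREST))
a,b=cv2.imread("pics/scene2c.png"),cv2.imread("pics/top2c.png")
cv2.imwrite("pics/c2.png",np.hstack([a,b]))
s=env.get_state();print(s["tcp_pos"],s["orientation"],s["wrist_force"])
```

```text
[ 0.6282138  -0.20868998  0.20271893] [ 2.20445475e-04  4.84571204e-01  8.74751793e-01 -7.23853061e-06] [-0.33308607  0.74852105 -0.51459208]
```

View pics/c2.png

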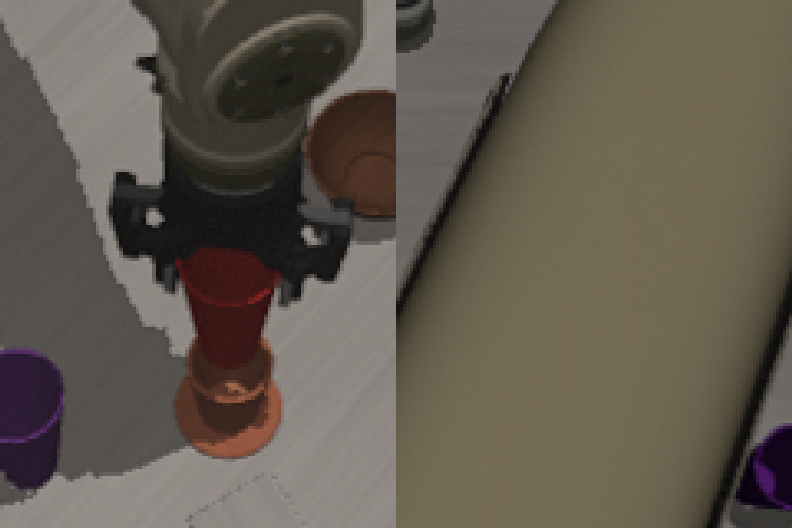

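Scene view: the red tumbler is held upright above the holder mouth, base at ≈(319,281), holder rim centre ≈(319.7,279). The arm hides the top view. I'll compare predicted and measured outlines to get the lateral offset.

Run:
```python
from h import *
im=cv2.imread("pics/scene2.png")[:,:,::-1]
m=mask(im,'red',(295,235,345,290),110,30)
print("red bbox",cv2.boundingRect(m))
for r in range(256,284,3):
    x=np.where(m[r])[0];print(r,x.min(),x.max()+1,(x.min()+x.max()+1)/2,end=" | ")
t=np.linspace(0,2*np.pi,90)
c=(.6282,-.2087);zb=.2027-.0958
print()
for zz,R in((zb,.019),(zb+.02,.0233),(zb+.06,.032-.013*.5),(zb+.12,.032)):
    q=proj("scene",np.c_[c[0]+R*np.cos(t),c[1]+R*np.sin(t),0*t+zz]);print(zz,q.min(0).round(1),q.max(0).round(1))
k=mask(im,'copper',(295,265,345,315))
print("cop bbox",cv2.boundingRect(k)); 
for r in range(272,309,4):
    x=np.where(k[r])[0];print(r,x.min(),x.max()+1,(x.min()+x.max()+1)/2,end=" | ")
print()
for zz,R in((.08,.0295),(.006,.038)):
    q=proj("scene",np.c_[.628+R*np.cos(t),-.2075+R*np.sin(t),0*t+zz]);print("pred",zz,q.min(0).round(1),q.max(0).round(1))
print(proj("scene",[[.628,-.2075,.1],[.633,-.2075,.1],[.628,-.2025,.1]]).round(2))
```

```text
red bbox (303, 245, 32, 37)
256 306 333 319.5 | 259 307 332 319.5 | 262 308 331 319.5 | 265 308 330 319.0 | 268 309 330 319.5 | 271 310 329 319.5 | 274 310 329 319.5 | 277 311 327 319.0 | 280 314 325 319.5 | Traceback (most recent call last):
  File "<stdin>", line 6, in <module>
    return umr_minimum(a, axis, None, out, keepdims, initial, where)
ValueError: zero-size array to reduction operation minimum which has no identity
```

Run:
```python
from h import *
im=cv2.imread("pics/scene2.png")[:,:,::-1]
t=np.linspace(0,2*np.pi,90)
c=(.6282,-.2087);zb=.2027-.0958
for zz,R in((zb,.019),(zb+.02,.0233),(zb+.06,.032-.013*.5),(zb+.12,.032)):
    q=proj("scene",np.c_[c[0]+R*np.cos(t),c[1]+R*np.sin(t),0*t+zz]);print(round(zz,3),q.min(0).round(1),q.max(0).round(1),q.mean(0).round(1))
k=mask(im,'copper',(295,265,345,315))
print("cop bbox",cv2.boundingRect(k)); 
for r in range(274,309,4):
    x=np.where(k[r])[0];print(r,x.min(),x.max()+1,(x.min()+x.max()+1)/2,end=" | ")
print()
for zz,R in((.08,.0295),(.006,.038)):
    q=proj("scene",np.c_[.628+R*np.cos(t),-.2075+R*np.sin(t),0*t+zz]);print("pred",zz,q.min(0).round(1),q.max(0).round(1))
print(proj("scene",[[.628,-.2075,.1],[.633,-.2075,.1],[.628,-.2025,.1]]).round(2))
```

```text
0.107 [309.8 266.2] [327.6 282.6] [318.8 274.4]
0.127 [307.7 260.3] [329.9 280.6] [318.9 270.5]
0.167 [306.6 250.8] [331.6 273.5] [319.2 262.1]
0.227 [303.1 234. ] [336.  263.4] [319.7 248.6]
cop bbox (303, 272, 32, 36)
274 308 331 319.5 | 278 307 332 319.5 | 282 307 332 319.5 | 286 305 333 319.0 | 290 304 335 319.5 | 294 303 335 319.0 | 298 304 334 319.0 | 302 307 332 319.5 | 306 311 327 319.0 | 
pred 0.08 [305.3 266.7] [332.3 291.8]
pred 0.006 [301.8 277.1] [334.8 308.1]
[[318.92 275.23]
 [320.72 276.61]
 [320.4  273.59]]
```

Tumbler and holder agree within about 1 mm sideways. Lowering; the seat is expected near TCP z ≈ 0.121, so I'll go slowly from 0.135 and watch the force.

Request:
servo_tool(
  increments=[
    {"x":0,"y":0.03,"z":-0.6,"ax":0,"ay":0,"az":0,"claw":0.6},
    {"x":0,"y":0,"z":-0.6,"ax":0,"ay":0,"az":0,"claw":0.6},
    {"x":0,"y":0,"z":-0.6,"ax":0,"ay":0,"az":0,"claw":0.6},
    {"x":0,"y":0,"z":-0.4,"ax":0,"ay":0,"az":0,"claw":0.6},
    {"x":0,"y":0,"z":-0.2,"ax":0,"ay":0,"az":0,"claw":0.6},
  ],
)

```text
clock: 7.8
tcp_pos: [0.6281, -0.2077, 0.1418]
orientation: [-0.0, 0.485, 0.875, -0.0]
wrist_force: [-0.1, 0.3, -1.3]
finger_gap: 0.0625
```

Request:
servo_tool(
  increments=[
    {"x":0,"y":0,"z":-0.1,"ax":0,"ay":0,"az":0,"claw":0.6},
    {"x":0,"y":0,"z":0,"ax":0,"ay":0,"az":0,"claw":0.6},
    {"x":0,"y":0,"z":0,"ax":0,"ay":0,"az":0,"claw":0.6},
  ],
)

```text
clock: 8.1
tcp_pos: [0.629, -0.2079, 0.1403]
orientation: [0.001, 0.484, 0.875, 0.0]
wrist_force: [-0.9, -0.1, -1.1]
finger_gap: 0.0622
```

Request:
servo_tool(
  increments=[
    {"x":0,"y":0,"z":-0.08,"ax":0,"ay":0,"az":0,"claw":0.6},
    {"x":0,"y":0,"z":-0.08,"ax":0,"ay":0,"az":0,"claw":0.6},
    {"x":0,"y":0,"z":-0.08,"ax":0,"ay":0,"az":0,"claw":0.6},
    {"x":0,"y":0,"z":0,"ax":0,"ay":0,"az":0,"claw":0.6},
  ],
)

```text
clock: 8.5
tcp_pos: [0.6284, -0.2076, 0.1331]
orientation: [-0.0, 0.484, 0.875, 0.0]
wrist_force: [0.6, 0.8, -0.9]
finger_gap: 0.0618
```

Run:
```python
from h import *
n,(x0,y0,x1,y1)="scene",(270,220,370,320)
im=env.read_camera(n)[:,:,::-1];cv2.imwrite(f"pics/{n}3.png",im)
cv2.imwrite("pics/c3.png",cv2.resize(im[y0:y1,x0:x1],None,fx=5,fy=5,interpolation=cv2.INTER_NEAREST))
m=mask(im[:,:,::-1],'red',(295,235,345,310),110,30)
for r in range(264,300,3):
    x=np.where(m[r])[0]
    if len(x):print(r,x.min(),x.max()+1,end=" | ")
k=mask(im[:,:,::-1],'copper',(295,265,345,315));print("cop",cv2.boundingRect(k))
for r in range(274,309,4):
    x=np.where(k[r])[0];print(r,x.min(),x.max()+1,end=" | ")
```

```text
264 304 328 | 267 305 334 | 270 306 333 | 273 307 332 | 276 308 331 | 279 309 331 | 282 309 330 | 285 310 328 | 288 313 325 | cop (303, 276, 32, 33)Traceback (most recent call last):
  File "<stdin>", line 11, in <module>
    return umr_minimum(a, axis, None, out, keepdims, initial, where)
ValueError: zero-size array to reduction operation minimum which has no identity
```

View pics/c3.png

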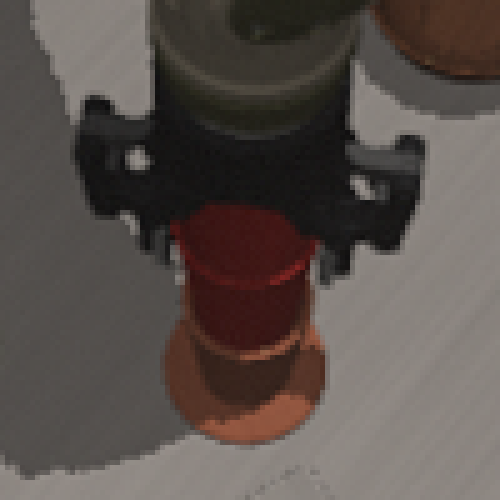

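The tumbler is inside the holder mouth (holder rim front at about (320,291)), and there's no contact force yet. Continuing in small steps.

Request:
servo_tool(
  increments=[
    {"x":0,"y":0,"z":-0.06,"ax":0,"ay":0,"az":0,"claw":0.6},
    {"x":0,"y":0,"z":-0.06,"ax":0,"ay":0,"az":0,"claw":0.6},
    {"x":0,"y":0,"z":-0.06,"ax":0,"ay":0,"az":0,"claw":0.6},
    {"x":0,"y":0,"z":0,"ax":0,"ay":0,"az":0,"claw":0.6},
  ],
)

```text
clock: 8.95
tcp_pos: [0.6286, -0.2076, 0.1288]
orientation: [-0.0, 0.484, 0.875, 0.0]
wrist_force: [-0.5, 0.7, -1.4]
finger_gap: 0.0623
```

Request:
servo_tool(
  increments=[
    {"x":0,"y":0,"z":-0.04,"ax":0,"ay":0,"az":0,"claw":0.6},
    {"x":0,"y":0,"z":-0.04,"ax":0,"ay":0,"az":0,"claw":0.6},
    {"x":0,"y":0,"z":0,"ax":0,"ay":0,"az":0,"claw":0.6},
  ],
)

```text
clock: 9.25
tcp_pos: [0.6286, -0.2077, 0.127]
orientation: [0.0, 0.484, 0.875, 0.0]
wrist_force: [1.0, -0.4, -1.2]
finger_gap: 0.0623
```

Request:
servo_tool(
  increments=[
    {"x":0,"y":0,"z":-0.04,"ax":0,"ay":0,"az":0,"claw":0.6},
    {"x":0,"y":0,"z":-0.04,"ax":0,"ay":0,"az":0,"claw":0.6},
    {"x":0,"y":0,"z":0,"ax":0,"ay":0,"az":0,"claw":0.6},
  ],
)

```text
clock: 9.55
tcp_pos: [0.6287, -0.2077, 0.125]
orientation: [0.0, 0.484, 0.875, 0.0]
wrist_force: [1.4, -0.1, -1.2]
finger_gap: 0.0623
```

Request:
servo_tool(
  increments=[
    {"x":0,"y":0,"z":-0.04,"ax":0,"ay":0,"az":0,"claw":0.6},
    {"x":0,"y":0,"z":0,"ax":0,"ay":0,"az":0,"claw":0.6},
  ],
)

```text
clock: 9.75
tcp_pos: [0.6287, -0.2077, 0.1241]
orientation: [0.0, 0.484, 0.875, 0.0]
wrist_force: [1.2, 0.4, -0.9]
finger_gap: 0.0619
```

Request:
servo_tool(
  increments=[
    {"x":0,"y":0,"z":-0.04,"ax":0,"ay":0,"az":0,"claw":0.6},
    {"x":0,"y":0,"z":0,"ax":0,"ay":0,"az":0,"claw":0.6},
  ],
)

```text
clock: 9.95
tcp_pos: [0.6288, -0.2077, 0.1232]
orientation: [0.0, 0.484, 0.875, 0.0]
wrist_force: [1.3, -0.3, -0.7]
finger_gap: 0.0621
```

A steady +1.2 N in x: the tumbler touches the near wall lightly, so I'll ease 0.75 mm in +x and continue.

Request:
servo_tool(
  increments=[
    {"x":0.03,"y":0,"z":-0.02,"ax":0,"ay":0,"az":0,"claw":0.6},
    {"x":0,"y":0,"z":0,"ax":0,"ay":0,"az":0,"claw":0.6},
  ],
)

```text
clock: 10.15
tcp_pos: [0.6292, -0.2078, 0.1225]
orientation: [-0.0, 0.484, 0.875, -0.0]
wrist_force: [0.2, -0.7, 0.2]
finger_gap: 0.0622
```

Request:
servo_tool(
  increments=[
    {"x":0,"y":0,"z":-0.03,"ax":0,"ay":0,"az":0,"claw":0.6},
    {"x":0,"y":0,"z":0,"ax":0,"ay":0,"az":0,"claw":0.6},
  ],
)

```text
clock: 10.35
tcp_pos: [0.6293, -0.2079, 0.1219]
orientation: [0.0, 0.484, 0.875, -0.0]
wrist_force: [0.3, 0.2, 0.1]
finger_gap: 0.0622
```

Request:
servo_tool(
  increments=[
    {"x":0,"y":0,"z":-0.02,"ax":0,"ay":0,"az":0,"claw":0.6},
    {"x":0,"y":0,"z":0,"ax":0,"ay":0,"az":0,"claw":0.6},
  ],
)

```text
clock: 10.55
tcp_pos: [0.6294, -0.2079, 0.1216]
orientation: [0.0, 0.484, 0.875, -0.0]
wrist_force: [-0.7, -1.7, 2.0]
finger_gap: 0.0623
```

Run:
```python
from h import *
n,(x0,y0,x1,y1)="scene",(270,220,370,320)
im=env.read_camera(n)[:,:,::-1]
cv2.imwrite("pics/c4.png",cv2.resize(im[y0:y1,x0:x1],None,fx=5,fy=5,interpolation=cv2.INTER_NEAREST))
s=env.get_state();print(s["wrist_force"],s["tcp_pos"])
```

```text
[-0.24130413 -0.94209212  3.61874137] [ 0.62936373 -0.20796328  0.12162819]
```

View pics/c4.png

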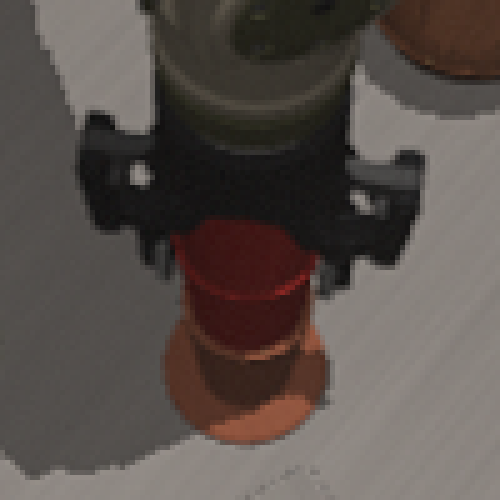

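The tumbler is seated with its rim level, pushing about 3–4 N, at the expected height (0.1216). Easing off 0.5 mm and opening.

Request:
servo_tool(
  increments=[
    {"x":0,"y":0,"z":0.02,"ax":0,"ay":0,"az":0,"claw":0.6},
    {"x":0,"y":0,"z":0,"ax":0,"ay":0,"az":0,"claw":0},
    {"x":0,"y":0,"z":0,"ax":0,"ay":0,"az":0,"claw":0},
    {"x":0,"y":0,"z":0,"ax":0,"ay":0,"az":0,"claw":0},
    {"x":0,"y":0,"z":0,"ax":0,"ay":0,"az":0,"claw":0},
  ],
)

```text
clock: 11.1
tcp_pos: [0.6292, -0.2074, 0.1216]
orientation: [-0.0, 0.484, 0.875, 0.0]
wrist_force: [0.1, -0.6, -0.0]
finger_gap: 0.0854
```

Request:
servo_tool(
  increments=[
    {"x":0,"y":0,"z":0,"ax":0,"ay":0,"az":0,"claw":0},
    {"x":0,"y":0,"z":0,"ax":0,"ay":0,"az":0,"claw":0},
    {"x":0,"y":0,"z":0,"ax":0,"ay":0,"az":0,"claw":0},
  ],
)

```text
clock: 11.4
tcp_pos: [0.6293, -0.2076, 0.1218]
orientation: [0.0, 0.484, 0.875, 0.0]
wrist_force: [-0.1, 1.0, -0.1]
finger_gap: 0.0856
```

Request:
servo_tool(
  increments=[
    {"x":0,"y":0,"z":0.4,"ax":0,"ay":0,"az":0,"claw":0},
    {"x":0,"y":0,"z":0.6,"ax":0,"ay":0,"az":0,"claw":0},
    {"x":0,"y":0,"z":0.8,"ax":0,"ay":0,"az":0,"claw":0},
    {"x":0,"y":0,"z":1,"ax":0,"ay":0,"az":0,"claw":0},
    {"x":0,"y":0,"z":1,"ax":0,"ay":0,"az":0,"claw":0},
  ],
)

```text
clock: 11.9
tcp_pos: [0.6292, -0.2076, 0.2184]
orientation: [0.0, 0.484, 0.875, 0.0]
wrist_force: [1.4, 0.6, 0.0]
finger_gap: 0.0855
```

Request:
servo_tool(
  increments=[
    {"x":-0.5,"y":1,"z":0.2,"ax":0,"ay":0,"az":0,"claw":0},
    {"x":-0.5,"y":1,"z":0,"ax":0,"ay":0,"az":0,"claw":0},
    {"x":-0.5,"y":1,"z":0,"ax":0,"ay":0,"az":0,"claw":0},
    {"x":-0.5,"y":1,"z":0,"ax":0,"ay":0,"az":0,"claw":0},
    {"x":-0.5,"y":1,"z":0,"ax":0,"ay":0,"az":0,"claw":0},
  ],
)

```text
clock: 12.4
tcp_pos: [0.5664, -0.0818, 0.2228]
orientation: [0.001, 0.484, 0.875, 0.0]
wrist_force: [0.2, 0.6, 0.6]
finger_gap: 0.0852
```

Request:
servo_tool(
  increments=[
    {"x":-0.5,"y":1,"z":0,"ax":0,"ay":0,"az":0,"claw":0},
    {"x":-0.5,"y":1,"z":0,"ax":0,"ay":0,"az":0,"claw":0},
    {"x":-0.5,"y":1,"z":0,"ax":0,"ay":0,"az":0,"claw":0},
    {"x":-0.5,"y":1,"z":0,"ax":0,"ay":0,"az":0,"claw":0},
    {"x":0,"y":0,"z":0,"ax":0,"ay":0,"az":0,"claw":0},
  ],
)

```text
clock: 12.9
tcp_pos: [0.5152, 0.0198, 0.223]
orientation: [-0.0, 0.483, 0.876, 0.0]
wrist_force: [0.1, 0.3, 0.7]
finger_gap: 0.0852
```

Run:
```python
from h import *
o=[]
for n,(x0,y0,x1,y1) in (("scene",(270,220,370,320)),("top",(335,95,435,195))):
    im=env.read_camera(n)[:,:,::-1];cv2.imwrite(f"pics/{n}5.png",im)
    o.append(cv2.resize(im[y0:y1,x0:x1],None,fx=4,fy=4,interpolation=cv2.INTER_NEAREST))
    m=mask(im[:,:,::-1],'red',(295,220,345,310) if n=="scene" else (365,105,415,170),110,30);k=mask(im[:,:,::-1],'copper',(295,260,345,315) if n=="scene" else (360,125,405,172))
    print(n,"red",cv2.boundingRect(m),"cop",cv2.boundingRect(k))
    t=np.linspace(0,2*np.pi,90)
    for zz,R in((.145,.032),(.08,.0295),(.006,.038)):
        q=proj(n,np.c_[.628+R*np.cos(t),-.2075+R*np.sin(t),0*t+zz]);print("pred",zz,q.min(0).round(1),q.max(0).round(1))
cv2.imwrite("pics/c5.png",np.hstack(o))
```

```text
scene red (305, 253, 30, 38) cop (303, 278, 32, 31)
pred 0.145 [303.8 252.3] [334.6 280.4]
pred 0.08 [305.3 266.7] [332.3 291.8]
pred 0.006 [301.8 277.1] [334.8 308.1]
top red (375, 123, 27, 29) cop (366, 139, 29, 27)
pred 0.145 [375.4 122.4] [402.2 148.2]
pred 0.08 [372.9 132.1] [396.1 154.6]
pred 0.006 [366.2 137.9] [394.2 165.1]
```

View pics/c5.png

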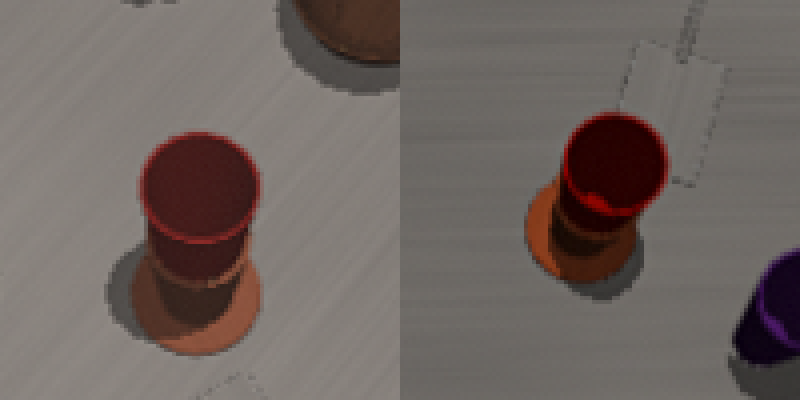

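View pics/scene5.png

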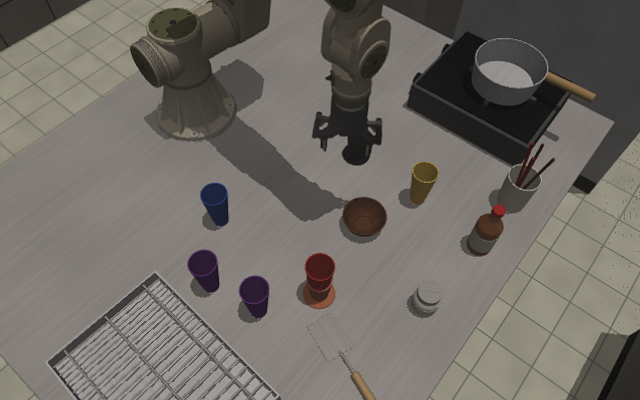

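The red tumbler stands upright in the copper holder: its rim is at scene (320,267) and top (389,136), matching the prediction for a 25 mm seat within about 1 px. The holder hasn't moved, the bystanders are in place and the arm is clear, so I'm handing in.

```bash
python3 -c "
from workcell import env
print(env.hand_in())"
```

```text
the job is handed in; nothing more can be done
None
```

I put the red tumbler upright in the copper holder and handed the job in at about 13 s of the 48 s allowed. No verdict was reported.

- **Lowering:** I kept hold of it and stepped down until the force showed its weight being taken, about 3–4 N of push at the end. Then I eased off, opened the gripper and moved away.
- **Final position:** In both cameras the rim matches the predicted lightly seated height (underside about 25 mm above the holder's) and centring within about 1 px, roughly 2 mm.
- **Surroundings:** The holder's foot is where it was at the start. In the last scene picture the yellow tumbler, black holder and the other tumblers look unmoved; I judged this by eye and did not measure it.
- **Checks that fell short:** The arm hid the top view during lowering, so that part relied on the scene camera and the force reading. The tumbler touched the holder wall lightly, about 1.3 N sideways, and I corrected it by 0.75 mm. My first move calls were refused because I left keys out of the rows; nothing moved.

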